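# Put the bending dies away and shut the drawer

### The arm

A 6-joint arm with a two-finger parallel gripper is mounted at the origin on the work surface. World frame = base frame: x ahead of the robot, y to its left, z up, the work surface at z = 0. Lengths are in m, angles in rad, forces in N, time in s.
With the tool pointing down it reaches from about 0.375 to 0.975 m from the base axis. Payload 3.8 kg.
Tool frame: the origin (TCP) lies midway between the tips of the shut fingers; the grasp point (between the pads) lies 19 mm behind it; z points along the fingers, y is the line along which they close (so a half turn about z gives the same grasp; the last joint's range is limited). The gripper opens to 85 mm and grips with 20 to 120 N. Pads are 22 mm wide; open, the fingers measure 114 mm over their backs; the gripper's body (76 mm by 85 mm) begins 54 mm behind the grasp point. The pads swing forward as they close: fully open they stand 13 mm farther back than shut.
Start: joints at [-1.329, 0.264, 1.604, -0, 1.274, -0.037], TCP at [0.186, -0.649, 0.231] pointing down, gripper open.
Joint ranges: [-2.63, 2.63], [-0.94, 2.18], [0.31, 2.57], [-1.31, 4.45], [0, 2.66], [-2.55, 2.55]. Speed limits (rad/s): [2.57, 2.57, 3.14, 3.14, 3.14, 3.14].

### API

Orientations are given as a rotation vector (axis times angle).
In Python, from plant import manip, camera, camera_info, ticket gives the robot as it stands.
- The arm moves only by the shell command python3 -m creep 'ROWS' [FORCE]. ROWS is text: rows parted by semicolons, each of 7 numbers parted by spaces: the shift along the world's x, y, z normalised to -1 to 1, where 1 is 150 mm, then the turn, a rotation vector about the world's x, y, z normalised to -1 to 1, where 1 is 0.5 rad, then the opening, from 0 (shut) to 1 (fully open). In form: x y z ax ay az hand; .... A call has 1 to 10 rows; each row is the pose to reach, as a shift and turn from the pose commanded when the call began; what a row does not reach only later rows make up. A row lasts 1/8 s, in which the tool goes at most 62.5 mm and 10.7 degrees, less where a joint would pass 70% of its speed; a pose out of reach is approached as far as the arm can. A call with a number of a shift or a turn outside -1 to 1 is refused whole. A call with a gripper value outside its range is refused whole. The fingers move at their own pace and stop on an object; FORCE is the grip in N (left out, the last holds). Time passes only in rows, so rows that repeat a pose let the fingers close. It gives the time, the measured TCP pose, the force, the opening and the grip force at its end, in the units of the state.
- manip.get_state(): the state, without advancing time (a new reading comes with each control period).
- camera(name): name is "side" or "top" or "wrist"; returns the picture (384x512x3 uint8, red, green, blue); there is no depth.
- camera_info(name): a dict with "K" (3x3 intrinsics, pixels), "distortion" ([k1, k2, p1, p2, k3] as OpenCV has them; the pictures are not rectified), "world_from_camera" (4x4, takes a point from camera to world coordinates). Camera axes: x right, y down, z forward; pixel columns grow to the right and rows downward; lengths in m; the calibration is good to about 2 mm. A picture is of the moment at which its call begins: read the wrist's pose just before it. camera_info takes no time and is no camera call; for the wrist camera it gives the pose at the moment of the call.
- ticket.finish_job(): hands the job in; it is judged then, once.
The state is a dict: "clock": time; "joint_positions": joint angles; "joint_velocities": joint speeds; "joint_torque": joint torques, N m; "eef_pos": TCP position; "tcp_rot": TCP orientation; "contact_force": force on the tool from outside, world axes, zero at the start; "ft_torque": the same for the moment, N m; "opening": finger opening in m; "gripper_force": force on a finger pad.
Only numpy, scipy, OpenCV 4.12 (cv2) and the standard library are available. Lean on these libraries where they do the work, as an engineer would, in place of code of your own. Each camera call takes 0.05 s, during which the arm holds its last target. There are 200 camera calls.

### The job

First take the square-tube offcut out of the open drawer and put it in the grey scrap bin. Then put every bending die on the bench flat and square into a pocket of its own length in the drawer, and last push the drawer fully home past its detent, steadily and without slamming it. Leave everything else on the bench where it is.

Things in the scene. Friction and masses are not known exactly. Their poses are not given: they have to be found in the camera images.
- chest: low grey steel drawer chest, fixed to the bench, 260 deep (x) x 210 wide x 84 mm tall. Origin: bottom centre of its front face; x points into the chest (the drawer closes along +x), z up. The drawer is 160 mm wide inside; its red front is 10 mm thick, 190 mm wide, top at 66 mm; side walls reach to 45 mm; the plywood insert's top is at 30 mm.
- drawer (a joint): how far the drawer is pulled out, m: 0 = fully home, front flush with the chest; starts about 0.2. Slides with about 2 N of friction and stays where it is left; over the last 15 mm a spring-ball detent must be pushed over (10 to 15 N in all), then it draws the drawer home onto a hard stop.
- push_face (a point): centre of the outer face of the aluminium pull block on the drawer's front, at height 46 mm; the block is 100 wide x 20 tall and stands 14 mm proud of the red front. Moves with the drawer; x points in the closing direction.
- pocket_long_1 (a point): centre of the floor of the left front (long) pocket in the drawer's plywood insert (floors are black), made for a 90 mm die. The pocket is 95 mm (x) by 49 mm (y), 10 mm deep, square edges. x runs along the pocket and in the drawer's closing direction, z up; moves with the drawer. A seated die's foot rests on this floor (world height 20 mm) and stands 2 mm proud of the insert.
- pocket_short_1 (a point): centre of the floor of the left rear (short) pocket in the drawer's plywood insert (floors are black), made for a 60 mm die. The pocket is 65 mm (x) by 49 mm (y), 10 mm deep, square edges. x runs along the pocket and in the drawer's closing direction, z up; moves with the drawer. A seated die's foot rests on this floor (world height 20 mm) and stands 2 mm proud of the insert.
- pocket_short_2 (a point): centre of the floor of the right front (short) pocket in the drawer's plywood insert (floors are black), made for a 60 mm die. The pocket is 65 mm (x) by 49 mm (y), 10 mm deep, square edges. x runs along the pocket and in the drawer's closing direction, z up; moves with the drawer. A seated die's foot rests on this floor (world height 20 mm) and stands 2 mm proud of the insert.
- pocket_long_2 (a point): centre of the floor of the right rear (long) pocket in the drawer's plywood insert (floors are black), made for a 90 mm die. The pocket is 95 mm (x) by 49 mm (y), 10 mm deep, square edges. x runs along the pocket and in the drawer's closing direction, z up; moves with the drawer. A seated die's foot rests on this floor (world height 20 mm) and stands 2 mm proud of the insert.
- die_long_a: aluminium bending-die segment, 90 mm long (its x axis): a flat foot 90 x 44 x 12 mm with an upright rib 90 x 20 x 22 mm along the middle of the foot, 34 mm tall in all, same both ways round; about 0.22 kg. Origin: centre of its underside; x along its length, z up. Best gripped across the 20 mm rib. May be absent.
- die_long_b: aluminium bending-die segment, 90 mm long (its x axis): a flat foot 90 x 44 x 12 mm with an upright rib 90 x 20 x 22 mm along the middle of the foot, 34 mm tall in all, same both ways round; about 0.22 kg. Origin: centre of its underside; x along its length, z up. Best gripped across the 20 mm rib. May be absent.
- die_short_a: aluminium bending-die segment, 60 mm long (its x axis): a flat foot 60 x 44 x 12 mm with an upright rib 60 x 20 x 22 mm along the middle of the foot, 34 mm tall in all, same both ways round; about 0.15 kg. Origin: centre of its underside; x along its length, z up. Best gripped across the 20 mm rib. May be absent.
- die_short_b: aluminium bending-die segment, 60 mm long (its x axis): a flat foot 60 x 44 x 12 mm with an upright rib 60 x 20 x 22 mm along the middle of the foot, 34 mm tall in all, same both ways round; about 0.15 kg. Origin: centre of its underside; x along its length, z up. Best gripped across the 20 mm rib. May be absent.
- offcut: offcut of square steel tube, 25 x 25 mm, 140 mm long (its y axis), open ends, about 0.18 kg; lies across the insert in the open drawer, over two pockets. Origin: centre of its underside.
- scrap_bin_in (a point): centre of the inner floor (4 mm above the bench) of the grey scrap bin, fixed, 180 (x) x 120 (y) x 50 mm tall outside, walls 4 mm; x along its long side.
- can: bystander: aluminium can, 66 mm across, 150 mm tall; origin under its centre
- red_box: bystander: red box 90 x 70 x 60 mm; origin under its centre
- screwdriver: bystander: screwdriver lying on the sheet; origin under its middle
- collar: bystander: black ring 40 mm across, 18 mm tall; origin under its centre
- flat_bar: bystander: plain flat steel bar 80 x 25 x 10 mm; origin under its centre
- wrench: bystander: wrench lying on the sheet; origin under its middle
Not all that is in view belongs to the job. Of the things shaped like the part that bears scrap_bin_in, the grey one is meant.

How it is judged:
By the outcome, as a careful person would: the job done as asked, in the order asked, and still so for the second after the job is handed in, with the robot touching nothing.
Of die_long_a, die_long_b, die_short_a, die_short_b only 3 to 4 are there at a start; the rules pass over those that are not, and their reading is None.
At some moment in a run one of die_long_a, die_long_b, die_short_a, die_short_b may be knocked a few centimetres aside while the robot is not near it.
It also fails if it takes over 208 s, if anything falls off the work surface, if the arm or the gripper's body presses on something with over 40 N, if the wrist force passes 120 N, or if a joint passes its speed limit or range.

## Working session

There is one attempt and no reset: what is moved stays moved. The work goes in short steps, Python scripts to look and compute and a shell command to move; the robot and the scene stay as the last step left them, time stands still between calls to the robot, and variables do not carry over. Pictures are saved under pics/ and viewed, at most 14 in all, crops included, and the job is handed in when it is done.

```bash
mkdir -p pics; ls
python3 - <<'E'
from plant import manip,camera,camera_info
import cv2,numpy as np
s=manip.get_state();print(s)
for n in("top","side"):
    cv2.imwrite(f"pics/{n}0.png",camera(n)[:,:,::-1]);i=camera_info(n);print(n,np.round(i["K"],1).tolist(),i["distortion"],np.round(i["world_from_camera"],3).tolist())
E
```

```text
pics
{'clock': 0.0, 'joint_positions': array([-1.32889449e+00,  2.64767896e-01,  1.60538731e+00, -1.88191251e-05,
        1.27371252e+00, -3.68905230e-02]), 'joint_velocities': array([ 0.00021932,  0.00043194,  0.0008368 ,  0.00023522,  0.00050367,
       -0.00102254]), 'joint_torque': array([ 9.38854464e-04, -5.15109444e+01, -3.67318261e+01,  8.58527005e-05,
        1.30883619e-02,  6.18422050e-06]), 'eef_pos': array([ 0.18557684, -0.64821615,  0.22994492]), 'tcp_rot': array([-3.10887886e+00, -4.36203536e-01,  3.93504705e-04]), 'contact_force': array([ 0.02205805, -0.38980307,  0.46521315]), 'ft_torque': array([ 0.04330292, -0.03991504,  0.05873383]), 'gripper_force': 0.0, 'opening': 0.0852324003295116}
top [[404.5, 0.0, 255.0], [0.0, 404.5, 195.2], [0.0, 0.0, 1.0]] [-0.12181658  0.          0.          0.          0.        ] [[-0.029, -0.985, 0.169, 0.326], [-1.0, 0.026, -0.015, 0.034], [0.01, -0.17, -0.985, 1.157], [0.0, 0.0, 0.0, 1.0]]
side [[346.9, 0.0, 249.2], [0.0, 346.9, 192.6], [0.0, 0.0, 1.0]] [-0.05505422  0.          0.          0.          0.        ] [[-0.969, -0.162, 0.189, 0.301], [-0.248, 0.574, -0.781, 0.875], [0.018, -0.803, -0.596, 0.714], [0.0, 0.0, 0.0, 1.0]]
```

View pics/top0.png

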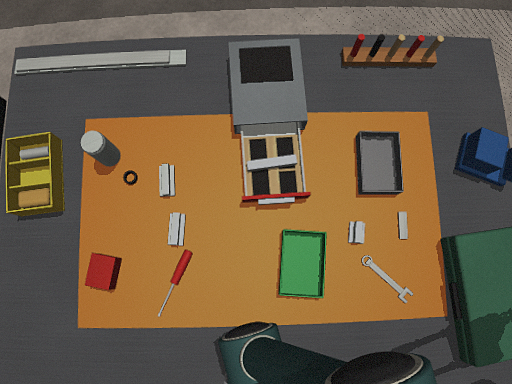

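View pics/side0.png

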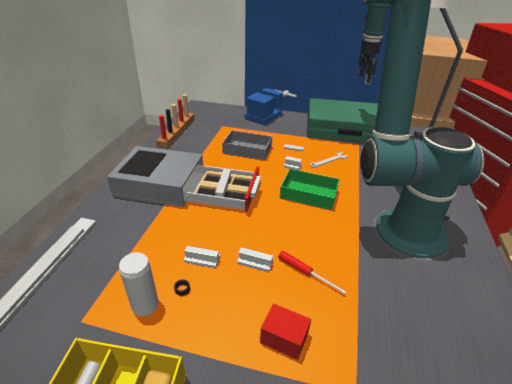

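The top view shows the drawer at (272,165) with the offcut across it at (272,162). There are die-like parts at (167,180), (177,228) and (356,232), and a plain bar at (403,225) with no rib, so that is flat_bar. There are two trays: grey at (380,162) and green at (302,263). The grey one is the scrap bin. Next I'll measure and confirm in an enlarged crop.

```bash
cat > h.py <<'E'
import cv2,numpy as np
from plant import manip,camera,camera_info
def ray(n,px,info=None):
    i=info or camera_info(n);K=np.array(i["K"]);T=np.array(i["world_from_camera"])
    u=cv2.undistortPoints(np.array(px,float).reshape(-1,1,2),K,np.array(i["distortion"])).reshape(-1,2)
    return T[:3,3],np.c_[u,np.ones(len(u))]@T[:3,:3].T
def onz(n,px,z,info=None):
    o,d=ray(n,px,info);return (o+d*((z-o[2])/d[:,2])[:,None])[:,:2]
def proj(n,P,info=None):
    i=info or camera_info(n);T=np.linalg.inv(i["world_from_camera"])
    return cv2.projectPoints(np.array(P,float).reshape(-1,1,3),cv2.Rodrigues(T[:3,:3])[0],T[:3,3],np.array(i["K"]),np.array(i["distortion"]))[0].reshape(-1,2)
def rect(n,mask,z,info=None):
    """largest contour -> world rect on z: centre, sizes, long-axis angle deg"""
    c=max(cv2.findContours(mask.astype(np.uint8),cv2.RETR_EXTERNAL,cv2.CHAIN_APPROX_NONE)[0],key=cv2.contourArea)
    w=onz(n,c.reshape(-1,2),z,info)
    (cx,cy),(a,b),t=cv2.minAreaRect((w*1000).astype(np.float32))
    if a<b:a,b,t=b,a,t+90
    return np.round([cx,cy,a,b,(t+90)%180-90],1)
E
python3 - <<'E'
from h import *
im=cv2.imread("pics/top0.png");hsv=cv2.cvtColor(im,cv2.COLOR_BGR2HSV)
nonor=~((hsv[...,0]>5)&(hsv[...,0]<25)&(hsv[...,1]>120))
for nm,(x,y,r,z) in dict(d1=(167,180,24,.02),d2=(177,228,24,.02),d3=(356,232,22,.02),bar=(403,225,22,.01),bin=(380,162,45,.05)).items():
    m=np.zeros(im.shape[:2],bool);m[y-r:y+r,x-r:x+r]=nonor[y-r:y+r,x-r:x+r];print(nm,rect("top",m,z))
a=cv2.resize(im[120:260,140:420],None,fx=2.8,fy=2.8,interpolation=cv2.INTER_CUBIC)
cv2.imwrite("pics/crop1.png",a)
E
```

```text
d1 [574.7 270.7  96.9  43.8   0.8]
d2 [432.4 242.2  93.6  44.8  -4.8]
d3 [ 408.7 -268.3   63.5   47.1   -7.4]
bar [ 425.4 -409.    78.8   27.    -1.8]
bin [ 604.2 -340.5  188.9  131.8   -1.7]
```

View pics/crop1.png

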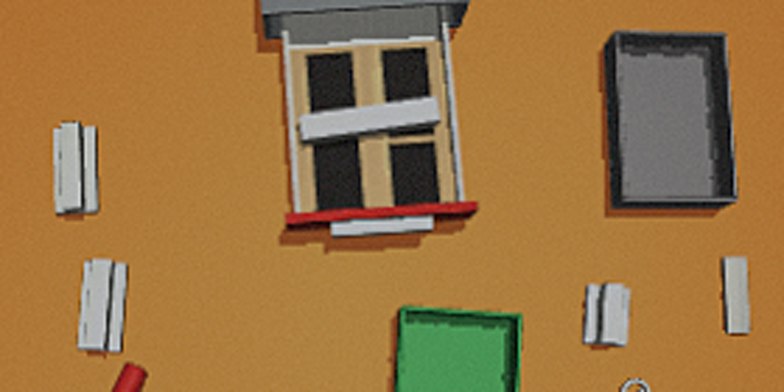

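The crop confirms it: the grey bin is at crop (670,120) and the green tray is the decoy. The ribbed parts are two long dies on the left and one short die at (607,315). The plain bar is at (736,295). Next I'll measure the drawer and the offcut.

Run:
```python
from h import *
im=cv2.imread("pics/top0.png");hsv=cv2.cvtColor(im,cv2.COLOR_BGR2HSV)
def sub(mask,x0,x1,y0,y1):
    m=np.zeros(im.shape[:2],bool);m[y0:y1,x0:x1]=mask[y0:y1,x0:x1];return m
red=((hsv[...,0]<6)|(hsv[...,0]>172))&(hsv[...,1]>150)
print("red",rect("top",sub(red,235,320,180,210),.066))
grey=(hsv[...,1]<70)&(hsv[...,2]>110)
print("off",rect("top",sub(grey,247,298,150,172),.055))
print("pull",rect("top",sub(grey,250,300,196,207),.056))
blk=(hsv[...,2]<60)
n,l,s,c=cv2.connectedComponentsWithStats(sub(blk,240,305,130,202).astype(np.uint8))
for k in range(1,n):
    if s[k,4]>60: print(s[k],rect("top",l==k,.030),rect("top",l==k,.020))
g=(hsv[...,1]<60)&(hsv[...,2]>70)
print("chest top",rect("top",sub((hsv[...,1]<70)&(hsv[...,2]>75),228,310,40,125),.084))
print(onz("top",[(234,124),(306,121),(229,42),(300,38)],.084))
```

```text
red [509.3 -39.  185.1  18.4 -87.6]
off [610.5 -31.5 142.3  26.2 -83.1]
pull [499.7 -40.2 100.4  13.7 -87.1]
[277 137  16  19 270] [662.1 -72.7  54.3  44.   -1.3] [665.1 -73.6  54.7  44.3  -1.3]
[250 139  17  21 304] [655.7   5.3  59.5  45.    2.3] [658.6   5.   60.   45.4   2.3]
[248 164  47  31 479] [564.3 -35.7 133.4  75.2 -83.1] [566.4 -36.4 134.6  75.9 -83.1]
[279 171  18  22 334] [557.  -76.9  61.1  45.3   2.5] [559.1 -77.9  61.6  45.7   2.5]
chest top [ 8.417e+02 -3.060e+01  2.636e+02  2.323e+02 -6.000e-01]
[[ 0.71316155  0.07062187]
 [ 0.7173822  -0.13106386]
 [ 0.96882114  0.081177  ]
 [ 0.97805088 -0.12858148]]
```

```bash
cat >> h.py <<'E'
from scipy.spatial.transform import Rotation as R
def st():
    s=manip.get_state();r=R.from_rotvec(s["tcp_rot"]).as_matrix()
    return s,s["eef_pos"],np.degrees(np.arctan2(r[1,1],r[0,1])),r
def goto(p,yaw):
    """units to go: shifts (150mm) and az (0.5rad) for TCP p (m) and closing line at yaw deg (mod 180); tilt fix"""
    s,e,y,r=st();d=(yaw-y+90)%180-90
    tgt=R.from_rotvec([0,0,np.radians(y+d-90)]).as_matrix()@np.diag([-1,1,-1])
    rv=R.from_matrix(tgt@r.T).as_rotvec()
    print("go",np.round((np.array(p)-e)/.15,3),"turn",np.round(rv/.5,3),"(tilt deg",np.round(np.degrees(np.arccos(-r[2,2])),2),") t",round(s["clock"],2),"q6",round(s["joint_positions"][5],2),"F",np.round(s["contact_force"],1),"open",round(s["opening"],4),"grip",round(s["gripper_force"],1),"eef",np.round(e,4),"yaw",round(y,2))
E
for i in 1 2 3 4 5; do python3 -m creep '0.57 0.83 0.09 0 0 0.566 1; 0.57 0.83 0.09 0 0 0.566 1; 0.57 0.83 0.09 0 0 0.566 1; 0.57 0.83 0.09 0 0 0.566 1' | tail -c 400; done
python3 - <<'E'
from h import *
goto([.6105,-.0315,.2],6.9)
i=camera_info("wrist");print(np.round(i["world_from_camera"],3).tolist(),i["K"],i["distortion"])
cv2.imwrite("pics/w1.png",camera("wrist")[:,:,::-1])
E
```

```text
clock: 0.6
eef_pos: [0.2723, -0.5228, 0.2448]
tcp_rot: [-3.017, -0.875, -0.0]
contact_force: [-0.5, -0.4, -0.2]
opening: 0.0856
gripper_force: 0.0
clock: 1.1
eef_pos: [0.3573, -0.3995, 0.2583]
tcp_rot: [2.864, 1.291, -0.0]
contact_force: [-0.0, -0.6, 0.3]
opening: 0.0855
gripper_force: 0.0
clock: 1.6
eef_pos: [0.4428, -0.2758, 0.2717]
tcp_rot: [2.654, 1.681, -0.001]
contact_force: [-0.5, -0.2, 0.5]
opening: 0.0857
gripper_force: 0.0
clock: 2.1
eef_pos: [0.5283, -0.1518, 0.2849]
tcp_rot: [2.391, 2.038, -0.001]
contact_force: [-0.1, 0.4, 0.3]
opening: 0.0854
gripper_force: 0.0
clock: 2.6
eef_pos: [0.6138, -0.0277, 0.2981]
tcp_rot: [-2.081, -2.354, 0.002]
contact_force: [-0.6, -0.4, 1.1]
opening: 0.0854
gripper_force: 0.0
go [-0.022 -0.026 -0.654] turn [ 0.002 -0.002 -0.005] (tilt deg 0.08 ) t 2.6 q6 -0.21 F [-0.6 -0.4  1.1] open 0.0854 grip 0.0 eef [ 0.6138 -0.0277  0.2981] yaw 7.05
[[0.992, 0.118, 0.034, 0.605], [0.123, -0.95, -0.286, 0.045], [-0.001, 0.288, -0.958, 0.441], [0.0, 0.0, 0.0, 1.0]] [[289.16841992   0.         251.62892161]
 [  0.         289.16841992 190.87139221]
 [  0.           0.           1.        ]] [-0.07048035  0.          0.          0.          0.        ]
```

View pics/w1.png

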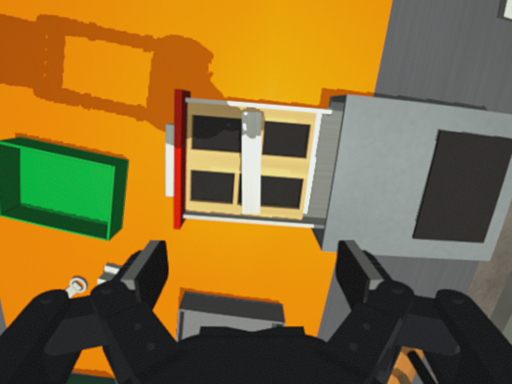

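The wrist view shows the whole drawer: the offcut at (252,162), four black pockets, and the red front at x≈180. I'll measure them here.

Run:
```python
from h import *
im=cv2.imread("pics/w1.png");hsv=cv2.cvtColor(im,cv2.COLOR_BGR2HSV)
def sub(mask,x0,x1,y0,y1):
    m=np.zeros(im.shape[:2],bool);m[y0:y1,x0:x1]=mask[y0:y1,x0:x1];return m
grey=(hsv[...,1]<60)&(hsv[...,2]>90)
print("off",rect("wrist",sub(grey,236,270,110,212),.055))
red=((hsv[...,0]<6)|(hsv[...,0]>172))&(hsv[...,1]>150)
print("red",rect("wrist",sub(red,165,195,80,235),.066))
blk=sub(hsv[...,2]<60,185,312,110,212)
n,l,s,c=cv2.connectedComponentsWithStats(blk.astype(np.uint8))
for k in range(1,n):
    if s[k,4]>60: print(s[k],rect("wrist",l==k,.030))
goto([.6105,-.0315,.2],6.9)
```

```text
off [612.2 -32.9 137.7  27.4 -83.6]
red [518.2 -41.7 185.1  17.8 -88.6]
[ 193  116   48   36 1554] [559.7  -1.2  68.5  45.    2.3]
[ 263  122   46   35 1363] [656.2   2.4  61.1  44.4   2.6]
[ 192  171   42   31 1127] [559.5 -79.1  60.2  42.4   2.4]
[ 262  177   40   30 1054] [661.  -74.9  58.3  42.3   2.7]
go [-0.017 -0.02  -0.653] turn [ 0.003 -0.003 -0.003] (tilt deg 0.12 ) t 2.65 q6 -0.21 F [-0.5 -0.9 -0.2] open 0.0856 grip 0.0 eef [ 0.6131 -0.0285  0.298 ] yaw 6.99
```

```bash
python3 -m creep '-0.01 -0.025 -0.4 0 0 -0.01 0.7; -0.01 -0.025 -0.8 0 0 -0.01 0.7; -0.01 -0.025 -1 0 0 -0.01 0.7; -0.01 -0.025 -1 0 0 -0.01 0.7' 60|head -2; python3 -m creep '0 0 -0.25 0 0 0 0.7; 0 0 -0.45 0 0 0 0.7; 0 0 -0.6 0 0 0 0.7; 0 0 -0.6 0 0 0 0.7'
python3 - <<'E'
from h import *
goto([.6115,-.0325,.037],6.6)
E
```

```text
clock: 3.15
eef_pos: [0.608, -0.0325, 0.1449]
clock: 3.65
eef_pos: [0.6112, -0.0315, 0.0589]
tcp_rot: [-2.088, -2.347, 0.002]
contact_force: [-0.8, 0.8, -0.2]
opening: 0.0599
gripper_force: 0.0
go [ 0.002 -0.006 -0.146] turn [ 0.001 -0.003 -0.003] (tilt deg 0.08 ) t 3.65 q6 -0.21 F [-0.8  0.8 -0.2] open 0.0599 grip 0.0 eef [ 0.6112 -0.0315  0.0589] yaw 6.69
```

```bash
python3 -m creep '0 -0.006 -0.08 0 0 0 0.7; 0 -0.006 -0.145 0 0 0 0.7;0 -0.006 -0.145 0 0 0 0;0 -0.006 -0.145 0 0 0 0;0 -0.006 -0.145 0 0 0 0;0 -0.006 -0.145 0 0 0 0;0 -0.006 -0.145 0 0 0 0' 60; python3 -m creep '0 0 0.1 0 0 0 0;0 0 0.3 0 0 0 0; 0 0 0.6 0 0 0 0;0 0 0.9 0 0 0 0; 0 0 0.9 0 0 0 0'
for i in 1 2 3 4; do python3 -m creep '-0.01 -0.2 0 0 0 -0.3 0;-0.01 -0.4 0 0 0 -0.6 0; -0.01 -0.51 0 0 0 -0.86 0;-0.01 -0.51 0 0 0 -0.86 0' |tail -1; done
python3 - <<'E'
from h import *
goto([.604,-.3405,.1],88)
cv2.imwrite("pics/w2.png",camera("wrist")[:,:,::-1])
E
```

```text
clock: 4.53
eef_pos: [0.6123, -0.031, 0.0376]
tcp_rot: [2.086, 2.348, 0.001]
contact_force: [0.7, 0.7, 1.6]
opening: 0.024
gripper_force: 60.2
clock: 5.15
eef_pos: [0.6151, -0.0314, 0.178]
tcp_rot: [2.081, 2.343, 0.009]
contact_force: [-0.1, 0.5, -2.2]
opening: 0.0237
gripper_force: 59.9
gripper_force: 59.7
gripper_force: 59.7
gripper_force: 59.7
gripper_force: 59.7
go [-0.012 -0.028 -0.478] turn [-0.002 -0.001 -0.017] (tilt deg 0.06 ) t 7.15 q6 1.05 F [-0.4  0.4 -2. ] open 0.024 grip 59.7 eef [ 0.6058 -0.3362  0.1716] yaw -91.52
```

View pics/w2.png

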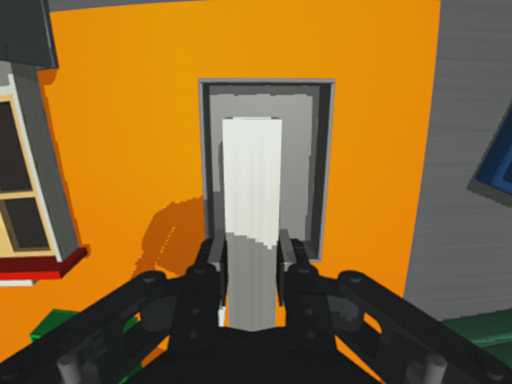

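The wrist view shows the tube held lengthwise over the grey bin, whose rim corners are at (199,79) and (334,79). I'll check the bin centre from these.

Run:
```python
from h import *
c=onz("wrist",[(199,79),(334,79)],.05);print(c)
f=c.mean(0);u=(c[1]-c[0]);a=np.arctan2(u[1],u[0]);print(np.linalg.norm(u),np.degrees(a)); n=np.array([np.sin(a),-np.cos(a)]);n*=np.sign(-n[0]);print("centre",f+n*.09)
goto(list(f+n*.09)+[.014],88)
```

```text
[[ 0.70155375 -0.29273596]
 [ 0.69886481 -0.40964059]]
0.11693555061171593 -91.31763620671248
centre [ 0.61023308 -0.34911872]
go [ 0.029 -0.09  -1.051] turn [-0.003 -0.001 -0.018] (tilt deg 0.09 ) t 7.2 q6 1.05 F [-0.5 -0.4 -1.8] open 0.0238 grip 59.7 eef [ 0.6058 -0.3356  0.1716] yaw -91.47
```

```bash
python3 -m creep '0.02 -0.07 0 0 0 0 0;0.02 -0.07 -0.2 0 0 0 0; 0.02 -0.07 -0.4 0 0 0 0;0.02 -0.07 -0.6 0 0 0 0; 0.02 -0.07 -0.75 0 0 0 0;0.02 -0.07 -0.85 0 0 0 0; 0.02 -0.07 -0.95 0 0 0 0;0.02 -0.07 -1 0 0 0 0;0.02 -0.07 -1 0 0 0 0'
python3 - <<'E'
from h import *
goto([.608,-.346,.014],88)
E
```

```text
clock: 8.32
eef_pos: [0.6086, -0.3475, 0.0216]
tcp_rot: [-3.141, 0.049, 0.001]
contact_force: [-0.3, 0.0, -2.0]
opening: 0.0237
gripper_force: 59.8
go [-0.004  0.01  -0.051] turn [-0.001 -0.001 -0.008] (tilt deg 0.04 ) t 8.32 q6 1.05 F [-0.3  0.  -2. ] open 0.0237 grip 59.8 eef [ 0.6086 -0.3475  0.0216] yaw -91.78
```

```bash
python3 -m creep '0 0 -0.02 0 0 0 0;0 0 -0.04 0 0 0 0;0 0 -0.05 0 0 0 0;0 0 -0.05 0 0 0 0.6;0 0 -0.05 0 0 0 0.6;0 0 -0.05 0 0 0 0.6;0 0 0.2 0 0 0 0.6;0 0 0.6 0 0 0 0.6;0 0 1 0 0 0 0.6;0 0 1 0 0 0 0.6' 60
for i in 1 2; do python3 -m creep '-0.3 0.13 0.1 0 0 -0.09 1;-0.66 0.26 0.1 0 0 -0.09 1; -0.66 0.26 0.1 0 0 -0.09 1;-0.66 0.26 0.1 0 0 -0.09 1' |tail -1; done
python3 - <<'E'
from h import *
goto([.4087,-.268,.1],82.6)
cv2.imwrite("pics/w3.png",camera("wrist")[:,:,::-1])
im=cv2.imread("pics/w3.png");hsv=cv2.cvtColor(im,cv2.COLOR_BGR2HSV)
cv2.imwrite("pics/t3.png",cv2.resize(camera("top")[120:260,320:440,::-1],None,fx=3,fy=3))
a=cv2.imread("pics/t3.png");cv2.imwrite("pics/c3.png",np.hstack([cv2.resize(im[:,:],(500,375)),cv2.copyMakeBorder(cv2.resize(a,(300,350)),0,25,0,0,0)]))
E
```

```text
clock: 9.57
eef_pos: [0.613, -0.3502, 0.181]
tcp_rot: [3.134, -0.049, 0.02]
contact_force: [0.7, 0.1, -0.3]
opening: 0.0509
gripper_force: 0.0
gripper_force: 0.0
gripper_force: 0.0
go [-0.025  0.018 -0.687] turn [ 0.003  0.005 -0.016] (tilt deg 0.17 ) t 10.57 q6 1.06 F [ 0.  -0.1 -0.4] open 0.0855 grip 0.0 eef [ 0.4125 -0.2706  0.203 ] yaw -96.95
```

View pics/c3.png

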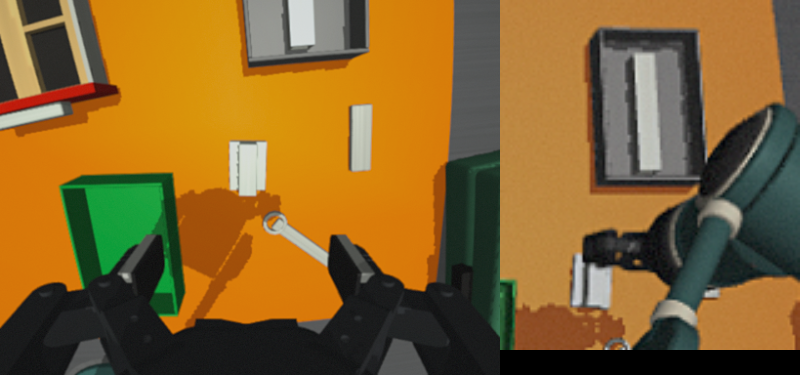

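The offcut lies in the grey bin. The short die is at (254,172) in the full wrist image and clear of the wrench at (280,228).

Run:
```python
from h import *
im=cv2.imread("pics/w3.png");hsv=cv2.cvtColor(im,cv2.COLOR_BGR2HSV)
m=np.zeros(im.shape[:2],bool);m[135:205,225:285]=(hsv[135:205,225:285,1]<110)
for z in (.012,.017,.034): print(rect("wrist",m,z))
r=rect("wrist",m,.015)
goto([r[0]/1000,r[1]/1000,.012],r[4]+90)
```

```text
[ 408.2 -273.1   68.3   43.9   -7.8]
[ 409.3 -273.2   67.3   43.2   -7.8]
[ 413.2 -273.5   63.8   41.    -7.8]
go [-0.027 -0.016 -1.273] turn [ 0.003  0.004 -0.03 ] (tilt deg 0.13 ) t 10.68 q6 1.06 F [-0.1  0.3  0.3] open 0.0855 grip 0.0 eef [ 0.4128 -0.2707  0.2029] yaw -96.93
```

```bash
python3 -m creep '-0.024 -0.012 -0.4 0 0 -0.03 0.7;-0.024 -0.012 -0.8 0 0 -0.03 0.7;-0.024 -0.012 -1 0 0 -0.03 0.7;-0.024 -0.012 -1 0 0 -0.03 0.7'
python3 - <<'E'
from h import *
goto([.409,-.272,.014],-97.8)
cv2.imwrite("pics/w4.png",camera("wrist")[:,:,::-1])
E
```

```text
clock: 11.18
eef_pos: [0.4062, -0.2703, 0.0493]
tcp_rot: [-3.131, 0.213, 0.008]
contact_force: [-0.0, -0.5, 0.2]
opening: 0.0596
gripper_force: 0.0
go [ 0.019 -0.011 -0.235] turn [-0.007 -0.01  -0.001] (tilt deg 0.35 ) t 11.18 q6 1.07 F [-0.  -0.5  0.2] open 0.0596 grip 0.0 eef [ 0.4062 -0.2703  0.0493] yaw -97.78
```

View pics/w4.png

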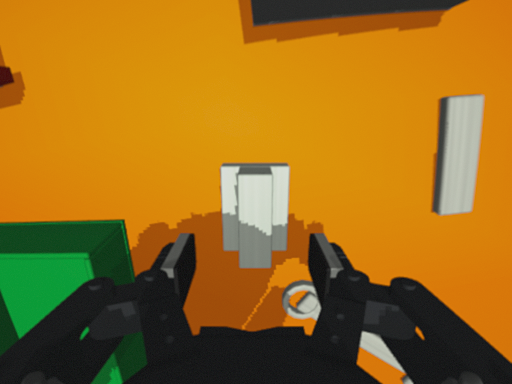

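Run:
```python
from h import *
print(onz("wrist",[(255,268),(255,174)],.034),onz("wrist",[(255,163)],.0),onz("wrist",[(221,205),(289,205)],.012))
```

```text
[[ 0.38168561 -0.27063251]
 [ 0.44204453 -0.2786662 ]] [[ 0.44154304 -0.27892699]] [[ 0.41880157 -0.25288641]
 [ 0.41267604 -0.29786097]]
```

```bash
python3 -m creep '0.04 -0.025 -0.1 0 0 0 0.7;0.04 -0.025 -0.2 0 0 0 0.7;0.04 -0.025 -0.235 0 0 0 0.7;0.04 -0.025 -0.235 0 0 0 0.7;0.04 -0.025 -0.235 0 0 0 0;0.04 -0.025 -0.235 0 0 0 0;0.04 -0.025 -0.235 0 0 0 0;0.04 -0.025 -0.235 0 0 0 0;0.04 -0.025 -0.235 0 0 0 0' 60;  python3 -m creep '0 0 0.05 0 0 0 0;0 0 0.2 0 0 0 0; 0 0 0.5 0 0 0 0;0 0 0.8 0 0 0 0; 0 0 1 0 0 0 0; 0 0 1 0 0 0 0'
for i in 1 2; do python3 -m creep '0.23 0.33 0 0 0 0.09 0;0.46 0.655 0 0 0 0.18 0;0.46 0.655 0 0 0 0.18 0;0.46 0.655 0 0 0 0.18 0' |tail -2; done
python3 - <<'E'
from h import *
goto([.5585,-.078,.16],-87.5)
cv2.imwrite("pics/w5.png",camera("wrist")[:,:,::-1])
E
```

```text
clock: 12.35
eef_pos: [0.4137, -0.2755, 0.0175]
tcp_rot: [3.134, -0.214, 0.002]
contact_force: [-0.8, 0.8, 5.5]
opening: 0.0187
gripper_force: 60.9
clock: 13.1
eef_pos: [0.4147, -0.2763, 0.1696]
tcp_rot: [3.131, -0.214, 0.008]
contact_force: [0.9, -0.8, -2.1]
opening: 0.0184
gripper_force: 60.1
opening: 0.0181
gripper_force: 60.1
opening: 0.0182
gripper_force: 60.0
go [ 0.057  0.011 -0.038] turn [ 0.001 -0.005  0.001] (tilt deg 0.14 ) t 14.1 q6 1.34 F [-0.7 -0.8 -1.4] open 0.0182 grip 60.0 eef [ 0.55   -0.0796  0.1657] yaw -87.54
```

View pics/w5.png

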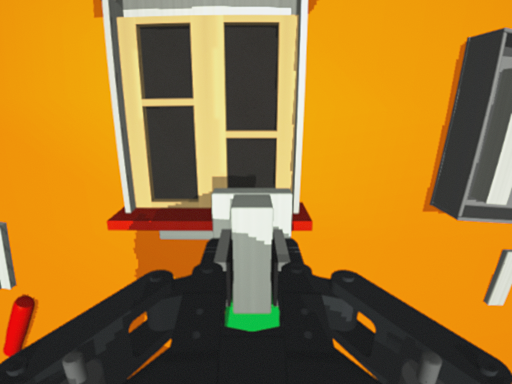

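Run:
```python
from h import *
im=cv2.imread("pics/w5.png");hsv=cv2.cvtColor(im,cv2.COLOR_BGR2HSV)
b=np.zeros(im.shape[:2],np.uint8);b[18:212,130:285]=hsv[18:212,130:285,2]<80
n,l,s,c=cv2.connectedComponentsWithStats(b)
for k in range(1,n):
    if s[k,4]>300:print(s[k],rect("wrist",l==k,.030),rect("wrist",l==k,.020))
z=.1657-.0175
print("die foot far edge",onz("wrist",[(213,189),(291,189)],z+.012),"rib far",onz("wrist",[(232,207),(273,207)],z+.034),"rib near",onz("wrist",[(232,313),(273,313)],z+.034))
```

```text
[ 225   23   53  107 5475] [646.1 -75.9  92.2  46.4   2.5] [646.9 -75.9  95.5  48.1   2.5]
[ 137   24   55   74 3563] [657.6   2.4  62.8  46.1   2.6] [658.8   5.3  65.   47.8   2.6]
[ 145  106   53   94 4142] [572.6  -1.7  91.2  44.5   2.6] [570.7   1.   94.5  46.1   2.6]
[ 227  139   49   49 2330] [566.8 -79.2  47.8  46.4   2.4] [564.8 -79.3  49.5  48.1   2.4]
die foot far edge [[ 0.57848928 -0.05862065]
 [ 0.58025061 -0.10028592]] rib far [[ 0.57678096 -0.07026708]
 [ 0.5775839  -0.08925811]] rib near [[ 0.5169167  -0.07147771]
 [ 0.51783579 -0.09320296]]
```

```bash
python3 -m creep '0.07 0 0 0 0 0 0;0.07 0 -0.2 0 0 0 0;0.07 0 -0.4 0 0 0 0;0.07 0 -0.55 0 0 0 0;0.07 0 -0.65 0 0 0 0;0.07 0 -0.72 0 0 0 0;0.07 0 -0.72 0 0 0 0'
python3 - <<'E'
from h import *
goto([.5605,-.0795,.0375],-87.5)
cv2.imwrite("pics/w6.png",camera("wrist")[:,:,::-1])
E
```

```text
clock: 15.02
eef_pos: [0.5614, -0.0789, 0.0583]
tcp_rot: [-3.141, -0.068, 0.002]
contact_force: [-0.2, 0.2, -1.1]
opening: 0.0185
gripper_force: 60.1
go [-0.006 -0.004 -0.139] turn [-0.    -0.002  0.001] (tilt deg 0.06 ) t 15.03 q6 1.34 F [-0.2  0.2 -1.1] open 0.0185 grip 60.1 eef [ 0.5614 -0.0789  0.0583] yaw -87.52
```

View pics/w6.png

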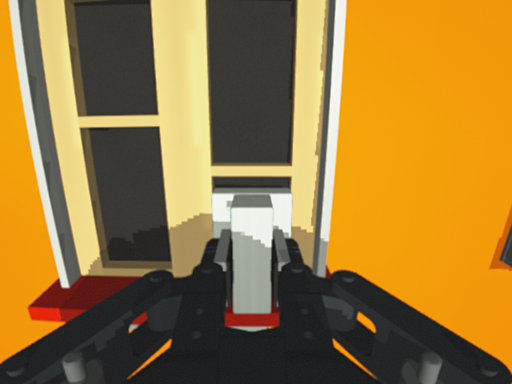

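Run:
```python
from h import *
print("rim far corners",onz("wrist",[(211,177),(292,177)],.03));b=.0583-.0175
print("foot far",onz("wrist",[(213,188),(291,188)],b+.012),"rib",onz("wrist",[(232,207),(273,207),(232,313),(272,313)],b+.034))
```

```text
rim far corners [[ 0.59115349 -0.05320553]
 [ 0.59331632 -0.10270972]]
foot far [[ 0.59092482 -0.05736924]
 [ 0.59275219 -0.09916676]] rib [[ 0.58858183 -0.06907095]
 [ 0.58941651 -0.08815527]
 [ 0.52854119 -0.07037909]
 [ 0.52947625 -0.0916539 ]]
```

```bash
python3 -m creep '0 -0.004 -0.03 0 0 0 0;0 -0.004 -0.06 0 0 0 0;0 -0.004 -0.09 0 0 0 0;0 -0.004 -0.11 0 0 0 0;0 -0.004 -0.125 0 0 0 0;0 -0.004 -0.14 0 0 0 0;0 -0.004 -0.14 0 0 0 0'
```

```text
clock: 15.95
eef_pos: [0.5617, -0.0793, 0.0377]
tcp_rot: [-3.141, -0.069, -0.0]
contact_force: [-0.9, 0.2, -1.4]
opening: 0.0184
gripper_force: 60.2
```

```bash
python3 -m creep '0 0 0 0 0 0 0.4;0 0 0 0 0 0 0.4;0 0 0 0 0 0 0.4;0 0 0.1 0 0 0 0.4;0 0 0.3 0 0 0 0.4;0 0 0.6 0 0 0 0.4;0 0 1 0 0 0 0.5;0 0 1 0 0 0 0.5'
for i in 1 2 3; do python3 -m creep '-0.16 0.35 0 0 0 -0.085 0.7;-0.33 0.715 0 0 0 -0.085 0.7;-0.33 0.715 0 0 0 -0.085 0.7;-0.33 0.715 0 0 0 -0.085 0.7' |tail -2; done
python3 - <<'E'
from h import *
goto([.4324,.242,.014],85.2)
im=cv2.cvtColor(camera("wrist"),cv2.COLOR_RGB2BGR)
t=camera("top")[:,:,::-1]
cv2.imwrite("pics/w7.png",im);cv2.imwrite("pics/t7.png",t)
cv2.imwrite("pics/c7.png",np.hstack([cv2.resize(im,(480,360)),cv2.resize(t[125:215,230:310],(320,360),interpolation=cv2.INTER_CUBIC)]))
E
```

```text
clock: 16.95
eef_pos: [0.5664, -0.0801, 0.196]
tcp_rot: [3.138, 0.069, 0.021]
contact_force: [0.6, 0.1, 0.6]
opening: 0.0427
gripper_force: 0.0
opening: 0.0599
gripper_force: 0.0
opening: 0.0596
gripper_force: 0.0
opening: 0.0596
gripper_force: 0.0
go [ 0.121  0.004 -1.158] turn [0.002 0.001 0.002] (tilt deg 0.06 ) t 18.45 q6 2.13 F [-0.5 -0.3 -1.3] open 0.0596 grip 0.0 eef [0.4143 0.2413 0.1877] yaw -94.85
```

View pics/c7.png

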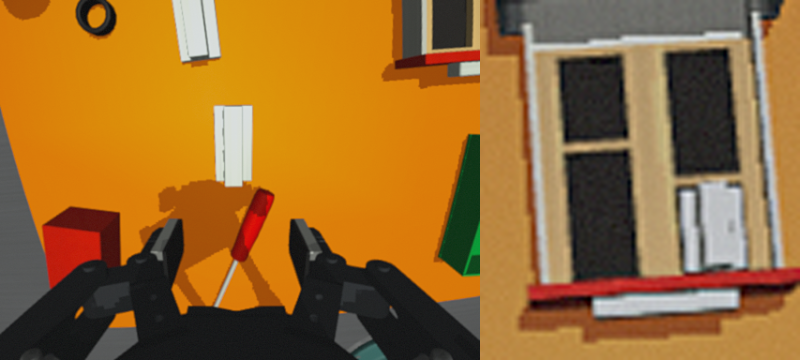

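The right part of the picture shows the short die sitting in the right front pocket. In the wrist part, long die d2 is at (233,145), with the screwdriver handle just beyond its near end. Die d1 is at (195,28).

Run:
```python
from h import *
im=cv2.imread("pics/w7.png");hsv=cv2.cvtColor(im,cv2.COLOR_BGR2HSV)
m=np.zeros(im.shape[:2],bool);m[105:201,220:276]=(hsv[105:201,220:276,1]<110)
r=rect("wrist",m,.017);print(r)
m2=np.zeros(im.shape[:2],bool);m2[0:75,170:245]=(hsv[0:75,170:245,1]<110)
print("d1 part",rect("wrist",m2,.017))
goto([r[0]/1000,r[1]/1000,.0175],r[4]+90)
t=cv2.imread("pics/t7.png");hsv=cv2.cvtColor(t,cv2.COLOR_BGR2HSV)
m=np.zeros(t.shape[:2],bool);m[155:205,145:190]=~((hsv[...,0]>5)&(hsv[...,0]<25)&(hsv[...,1]>120))[155:205,145:190];print("d1 top",rect("top",m,.02))
```

```text
[432.5 242.2  95.1  43.7  -4.9]
d1 part [561.9 269.3  62.5  43.9   1.5]
go [ 0.121  0.009 -1.135] turn [0.001 0.    0.002] (tilt deg 0.03 ) t 18.55 q6 2.13 F [-0.7 -0.7  0.6] open 0.0597 grip 0.0 eef [0.4143 0.2409 0.1877] yaw -94.95
d1 top [574.7 270.7  96.9  43.8   0.8]
```

```bash
python3 -m creep '0.06 0.005 -0.4 0 0 0 0.7;0.121 0.005 -0.7 0 0 0 0.7;0.121 0.005 -0.9 0 0 0 0.7;0.121 0.005 -0.95 0 0 0 0.7;0.121 0.005 -0.95 0 0 0 0.7'|head -2
python3 - <<'E'
from h import *
goto([.4325,.2422,.0175],85.1)
E
```

```text
clock: 19.18
eef_pos: [0.4319, 0.2424, 0.0455]
go [ 0.004 -0.002 -0.186] turn [ 0. -0. -0.] (tilt deg 0.02 ) t 19.18 q6 2.12 F [-0.4 -0.3 -0.5] open 0.06 grip 0.0 eef [0.4319 0.2424 0.0455] yaw -94.89
```

```bash
python3 -m creep '0 0 -0.1 0 0 0 0.6;0 0 -0.16 0 0 0 0.6;0 0 -0.185 0 0 0 0.6;0 0 -0.185 0 0 0 0.6;0 0 -0.185 0 0 0 0;0 0 -0.185 0 0 0 0;0 0 -0.185 0 0 0 0;0 0 -0.185 0 0 0 0;0 0 -0.185 0 0 0 0' 60;  python3 -m creep '0 0 0.05 0 0 0 0;0 0 0.2 0 0 0 0; 0 0 0.5 0 0 0 0;0 0 0.8 0 0 0 0; 0 0 1 0 0 0 0; 0 0 1 0 0 0 0'
for i in 1 2 3; do python3 -m creep '0.2 -0.35 0 0 0 0.086 0;0.417 -0.707 0 0 0 0.086 0;0.417 -0.707 0 0 0 0.086 0;0.417 -0.707 0 0 0 0.086 0' |tail -2; done
python3 - <<'E'
from h import *
goto([.6469,-.076,.0375],92.5)
cv2.imwrite("pics/w8.png",camera("wrist")[:,:,::-1])
E
```

```text
clock: 20.3
eef_pos: [0.4318, 0.2436, 0.0182]
tcp_rot: [-3.138, 0.131, -0.001]
contact_force: [-0.7, -1.1, 5.7]
opening: 0.0185
gripper_force: 61.4
clock: 21.05
eef_pos: [0.433, 0.2441, 0.17]
tcp_rot: [-3.136, 0.131, -0.008]
contact_force: [-0.0, 0.9, -3.1]
opening: 0.0183
gripper_force: 60.5
opening: 0.018
gripper_force: 60.5
opening: 0.0184
gripper_force: 60.7
opening: 0.0187
gripper_force: 60.7
go [ 0.194 -0.02  -0.861] turn [-0.002 -0.004 -0.006] (tilt deg 0.14 ) t 22.55 q6 1.37 F [-0.4  1.5 -2.6] open 0.0187 grip 60.7 eef [ 0.6179 -0.0729  0.1666] yaw -87.33
```

View pics/w8.png

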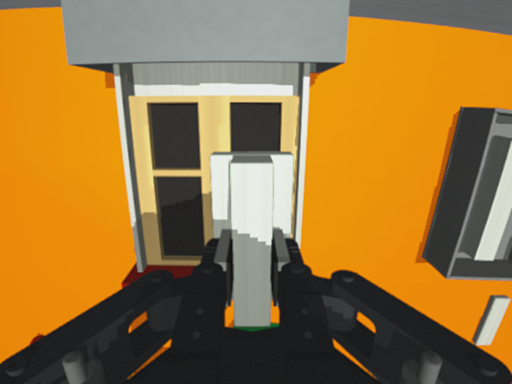

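The long die is held with its rib along columns 232–272. The far edge of the right rear pocket is at row 103. I'll compute the die offset and the pocket position.

Run:
```python
from h import *
im=cv2.imread("pics/w8.png");hsv=cv2.cvtColor(im,cv2.COLOR_BGR2HSV)
b=np.zeros(im.shape[:2],np.uint8);b[97:262,145:290]=hsv[97:262,145:290,2]<80
n,l,s,c=cv2.connectedComponentsWithStats(b)
for k in range(1,n):
    if s[k,4]>300:print(s[k],rect("wrist",l==k,.020))
z=.1666-.0178
print("foot far",onz("wrist",[(211,153),(294,153)],z+.012),"rib far",onz("wrist",[(231,163),(273,163)],z+.034),"rib near",onz("wrist",[(233,327),(270,327)],z+.034))
```

```text
[ 148  103   52   65 2990] [657.1   6.1  63.6  47.6   2.6]
[ 231  103   50   49 2386] [668.8 -74.1  48.5  46.6 -87.3]
[ 156  177   69   85 3766] [566.4  -9.3  98.2  71.4   2.1]
foot far [[ 0.66554568 -0.04988321]
 [ 0.66758441 -0.09274819]] rib far [[ 0.66524342 -0.06179723]
 [ 0.66613011 -0.08043063]] rib near [[ 0.57513847 -0.06509821]
 [ 0.57611936 -0.08516183]]
```

```bash
python3 -m creep '0.085 -0.017 0 0 0 -0.006 0;0.17 -0.017 -0.1 0 0 -0.006 0;0.17 -0.017 -0.3 0 0 -0.006 0;0.17 -0.017 -0.5 0 0 -0.006 0;0.17 -0.017 -0.65 0 0 -0.006 0;0.17 -0.017 -0.725 0 0 -0.006 0;0.17 -0.017 -0.725 0 0 -0.006 0'
python3 - <<'E'
from h import *
goto([.6434,-.0755,.0378],92.5)
cv2.imwrite("pics/w9.png",camera("wrist")[:,:,::-1])
E
```

```text
clock: 23.48
eef_pos: [0.6438, -0.077, 0.0573]
tcp_rot: [-3.14, -0.067, 0.004]
contact_force: [0.8, -0.2, -1.7]
opening: 0.0184
gripper_force: 60.7
go [-0.003  0.01  -0.13 ] turn [-0.001 -0.005  0.002] (tilt deg 0.14 ) t 23.48 q6 1.37 F [ 0.8 -0.2 -1.7] open 0.0184 grip 60.7 eef [ 0.6438 -0.077   0.0573] yaw -87.56
```

View pics/w9.png

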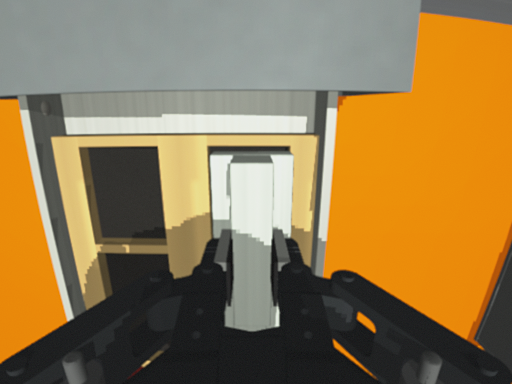

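Run:
```python
from h import *
print("rim far",onz("wrist",[(208,147.5),(292,147.5)],.03));b=.0573-.018
print("foot far",onz("wrist",[(211,153),(293,153)],b+.012),"rib",onz("wrist",[(231,163),(273,163)],b+.034))
```

```text
rim far [[ 0.69203826 -0.04981604]
 [ 0.69415712 -0.09958356]]
foot far [[ 0.69241837 -0.05449542]
 [ 0.69424529 -0.09724553]] rib [[ 0.6919762  -0.06648189]
 [ 0.69278174 -0.08532245]]
```

```bash
python3 -m creep '-0.014 0.008 -0.03 0 0 0 0;-0.014 0.008 -0.06 0 0 0 0;-0.014 0.008 -0.09 0 0 0 0;-0.014 0.008 -0.11 0 0 0 0;-0.014 0.008 -0.12 0 0 0 0;-0.014 0.008 -0.13 0 0 0 0;-0.014 0.008 -0.13 0 0 0 0'
```

```text
clock: 24.4
eef_pos: [0.6423, -0.0762, 0.0392]
tcp_rot: [-3.141, -0.066, 0.0]
contact_force: [-0.0, -0.4, -3.0]
opening: 0.0182
gripper_force: 60.7
```

```bash
python3 -m creep '0 0 -0.005 0 0 0 0;0 0 -0.01 0 0 0 0;0 0 -0.01 0 0 0 0;0 0 -0.01 0 0 0 0.4;0 0 -0.01 0 0 0 0.4;0 0 -0.01 0 0 0 0.4;0 0 0.1 0 0 0 0.4;0 0 0.5 0 0 0 0.4;0 0 0.95 0 0 0 0.5;0 0 1 0 0 0 0.5'
for i in 1 2 3; do python3 -m creep '-0.1 0.39 0 0 0 -0.02 0.7;-0.19 0.77 0 0 0 -0.02 0.7;-0.19 0.77 0 0 0 -0.02 0.7;-0.19 0.77 0 0 0 -0.02 0.7' |tail -2; done
python3 - <<'E'
from h import *
goto([.5747,.2707,.0178],90.8)
im=cv2.cvtColor(camera("wrist"),cv2.COLOR_RGB2BGR)
t=camera("top")[:,:,::-1]
cv2.imwrite("pics/w10.png",im);cv2.imwrite("pics/t10.png",t)
cv2.imwrite("pics/c10.png",np.hstack([cv2.resize(im,(480,360)),cv2.resize(t[125:215,230:310],(320,360),interpolation=cv2.INTER_CUBIC)]))
E
```

```text
clock: 25.65
eef_pos: [0.6465, -0.0769, 0.1977]
tcp_rot: [3.139, 0.066, 0.02]
contact_force: [0.5, 0.2, -0.1]
opening: 0.043
gripper_force: 0.0
opening: 0.0594
gripper_force: 0.0
opening: 0.0599
gripper_force: 0.0
opening: 0.0598
gripper_force: 0.0
go [ 0.114  0.014 -1.142] turn [ 0.002 -0.     0.006] (tilt deg 0.06 ) t 27.15 q6 1.97 F [-0.7  0.6  0.1] open 0.0598 grip 0.0 eef [0.5576 0.2685 0.1891] yaw -89.36
```

View pics/c10.png

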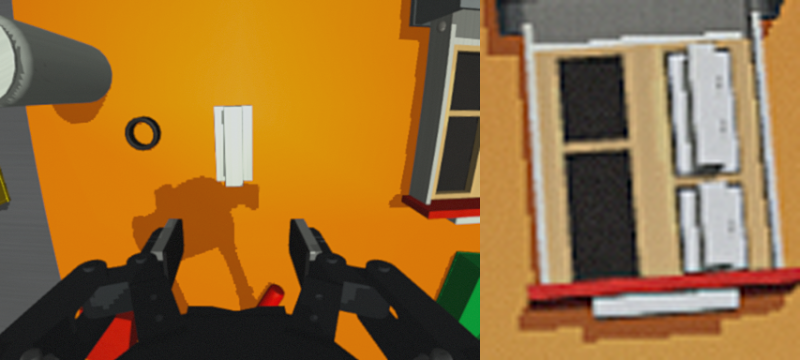

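The two right pockets now hold their dies. The last die is at (233,145) in the wrist part, clear of the collar at (142,133) and the can.

```bash
python3 - <<'E'
from h import *
im=cv2.imread("pics/w10.png");hsv=cv2.cvtColor(im,cv2.COLOR_BGR2HSV)
m=np.zeros(im.shape[:2],bool);m[105:201,220:276]=(hsv[105:201,220:276,1]<110)
r=rect("wrist",m,.017);print(r)
goto([r[0]/1000,r[1]/1000,.0178],r[4]+90)
E
python3 -m creep '0.06 0.01 -0.4 0 0 0.006 0.7;0.114 0.01 -0.7 0 0 0.006 0.7;0.114 0.01 -0.9 0 0 0.006 0.7;0.114 0.01 -0.96 0 0 0.006 0.7;0.114 0.01 -0.96 0 0 0.006 0.7'|head -2
python3 - <<'E'
from h import *
goto([.5747,.2707,.0178],90.8)
E
```

```text
[575.  270.9  95.4  43.8   2.3]
go [ 0.116  0.018 -1.142] turn [ 0.002 -0.     0.06 ] (tilt deg 0.04 ) t 27.25 q6 1.97 F [ 0.7 -0.7  0. ] open 0.0599 grip 0.0 eef [0.5577 0.2682 0.1891] yaw -89.43
clock: 27.88
eef_pos: [0.5743, 0.2707, 0.0452]
go [ 0.003 -0.    -0.183] turn [ 0.001 -0.001  0.   ] (tilt deg 0.04 ) t 27.88 q6 1.96 F [ 0.1 -0.3  0.5] open 0.0598 grip 0.0 eef [0.5743 0.2707 0.0452] yaw -89.2
```

```bash
python3 -m creep '0 0 -0.1 0 0 0.024 0.6;0 0 -0.16 0 0 0.024 0.6;0 0 -0.183 0 0 0.024 0.6;0 0 -0.183 0 0 0.024 0.6;0 0 -0.183 0 0 0.024 0;0 0 -0.183 0 0 0.024 0;0 0 -0.183 0 0 0.024 0;0 0 -0.183 0 0 0.024 0;0 0 -0.183 0 0 0.024 0' 60;  python3 -m creep '0 0 0.05 0 0 0 0;0 0 0.2 0 0 0 0; 0 0 0.5 0 0 0 0;0 0 0.8 0 0 0 0; 0 0 1 0 0 0 0; 0 0 1 0 0 0 0'
for i in 1 2; do python3 -m creep '-0.1 -0.45 0 0 0 0.017 0;-0.1 -0.9 0 0 0 0.017 0;-0.1 -0.9 0 0 0 0.017 0;-0.1 -0.9 0 0 0 0.017 0' |tail -2; done
python3 - <<'E'
from h import *
goto([.5707,.0014,.0375],92.5)
cv2.imwrite("pics/w11.png",camera("wrist")[:,:,::-1])
E
```

```text
clock: 29.0
eef_pos: [0.5745, 0.272, 0.0185]
tcp_rot: [-3.141, -0.043, -0.002]
contact_force: [-0.2, -0.1, 5.4]
opening: 0.0181
gripper_force: 61.8
clock: 29.75
eef_pos: [0.5757, 0.2725, 0.1709]
tcp_rot: [-3.139, -0.043, -0.008]
contact_force: [0.9, -0.4, -0.9]
opening: 0.0184
gripper_force: 61.1
opening: 0.018
gripper_force: 61.1
opening: 0.0184
gripper_force: 61.1
go [ 0.177 -0.007 -0.865] turn [-0.002 -0.001  0.   ] (tilt deg 0.07 ) t 30.75 q6 1.48 F [-0.5  0.2 -1.9] open 0.0184 grip 61.1 eef [0.5441 0.0024 0.1672] yaw -87.51
```

View pics/w11.png

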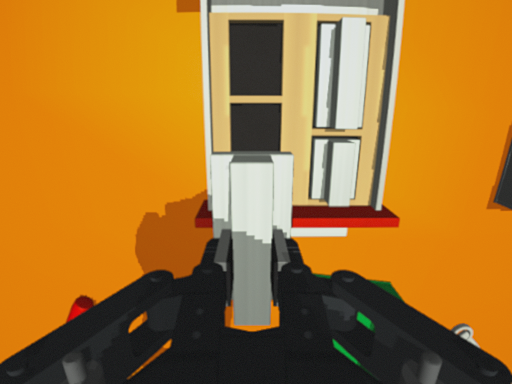

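The dies in the right pockets look square. The held long die lines up with the left column, where the pocket's far edge is at row 103.

Run:
```python
from h import *
im=cv2.imread("pics/w11.png");hsv=cv2.cvtColor(im,cv2.COLOR_BGR2HSV)
b=np.zeros(im.shape[:2],np.uint8);b[18:151,222:290]=hsv[18:151,222:290,2]<80
n,l,s,c=cv2.connectedComponentsWithStats(b)
for k in range(1,n):
    if s[k,4]>300:print(s[k],rect("wrist",l==k,.020),rect("wrist",l==k,.030))
z=.1672-.0182
print("foot far",onz("wrist",[(211,153),(293,153)],z+.012),"rib far",onz("wrist",[(231,163),(273,163)],z+.034),"rib near",onz("wrist",[(233,324),(270,324)],z+.034))
```

```text
[ 230   21   53   74 3831] [659.1   4.3  64.5  48.3   2.6] [657.7   4.4  62.3  46.7   2.6]
[ 231  104   50   47 2312] [595.3   1.5  48.4  44.7 -87.4] [596.1   1.6  46.7  43.2 -87.4]
foot far [[ 0.59190635  0.0258622 ]
 [ 0.59381436 -0.01661808]] rib far [[ 0.59152792  0.0139149 ]
 [ 0.59236901 -0.00478659]] rib near [[ 0.50326229  0.01087869]
 [ 0.50418895 -0.00914659]]
```

```bash
python3 -m creep '0.075 -0.014 0 0 0 0 0;0.15 -0.014 0 0 0 0 0;0.15 -0.014 -0.2 0 0 0 0;0.15 -0.014 -0.4 0 0 0 0;0.15 -0.014 -0.55 0 0 0 0;0.15 -0.014 -0.68 0 0 0 0;0.15 -0.014 -0.73 0 0 0 0;0.15 -0.014 -0.73 0 0 0 0'
python3 - <<'E'
from h import *
goto([.5667,.0004,.0378],92.5)
cv2.imwrite("pics/w12.png",camera("wrist")[:,:,::-1])
E
```

```text
clock: 31.8
eef_pos: [0.5665, -0.0002, 0.058]
tcp_rot: [-3.141, -0.07, 0.001]
contact_force: [-0.2, 0.1, -0.8]
opening: 0.0181
gripper_force: 61.1
go [ 0.001  0.004 -0.135] turn [-0.    -0.001 -0.002] (tilt deg 0.04 ) t 31.8 q6 1.48 F [-0.2  0.1 -0.8] open 0.0181 grip 61.1 eef [ 5.665e-01 -2.000e-04  5.800e-02] yaw -87.45
```

View pics/w12.png

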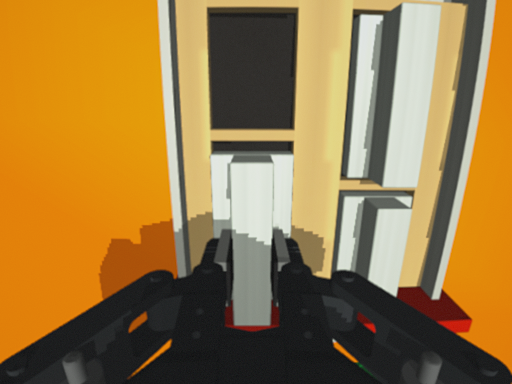

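That was my 15th picture, one over the limit of 14. I'll view no more and work from numbers only. The view shows the die over the left front pocket, with the rim's far edge at row 142.

Run:
```python
from h import *
print("rim far",onz("wrist",[(210,142),(294,142)],.03));b=.058-.0182
print("foot far",onz("wrist",[(211,153),(293,153)],b+.012),"rib",onz("wrist",[(231,163),(273,163)],b+.034))
```

```text
rim far [[ 0.61763104  0.02613828]
 [ 0.61984219 -0.02344542]]
foot far [[ 0.61476907  0.02256143]
 [ 0.61667287 -0.0201132 ]] rib [[ 0.61433594  0.01059396]
 [ 0.61517503 -0.00820774]]
```

```bash
python3 -m creep '0.004 0.001 -0.03 0 0 0 0;0.004 0.001 -0.06 0 0 0 0;0.004 0.001 -0.09 0 0 0 0;0.004 0.001 -0.11 0 0 0 0;0.004 0.001 -0.125 0 0 0 0;0.004 0.001 -0.138 0 0 0 0;0.004 0.001 -0.138 0 0 0 0'
```

```text
clock: 32.72
eef_pos: [0.5679, -0.0002, 0.0385]
tcp_rot: [-3.141, -0.069, -0.003]
contact_force: [-0.2, 1.1, 2.6]
opening: 0.0191
gripper_force: 61.6
```

```bash
python3 -m creep '0 0 0 0 0 0 0.4;0 0 0 0 0 0 0.4;0 0 0 0 0 0 0.4;0 0 0.1 0 0 0 0.4;0 0 0.3 0 0 0 0.4;0 0 0.6 0 0 0 0.4;0 0 1 0 0 0 0.4;0 0 1 0 0 0 0.4'|head -2
python3 -m creep '-0.35 -0.15 0 0 0 0 0;-0.7 -0.28 0 0 0 0 0;-0.75 -0.28 0 0 0 0 0;-0.75 -0.28 0 0 0 0 0'|head -2
python3 - <<'E'
from h import *
goto([.455,-.043,.042],92.5)
im=cv2.cvtColor(camera("wrist"),cv2.COLOR_RGB2BGR);cv2.imwrite("pics/w13.png",im);i=camera_info("wrist")
print("pts push face/home, px",np.round(proj("wrist",[[.493,-.04,.046],[.57,0,.03],[.66,.005,.03]],i)))
t=camera("top")[:,:,::-1].copy();cv2.imwrite("pics/t13.png",t)
hsv=cv2.cvtColor(im,cv2.COLOR_BGR2HSV)
red=(((hsv[...,0]<6)|(hsv[...,0]>172))&(hsv[...,1]>150)).astype(np.uint8)
n,l,s,c=cv2.connectedComponentsWithStats(red)
for k in range(1,n):
    if s[k,4]>300:print("red",s[k],rect("wrist",l==k,.066,i))
g=((hsv[...,1]<60)&(hsv[...,2]>110)).astype(np.uint8)
n,l,s,c=cv2.connectedComponentsWithStats(g)
for k in range(1,n):
    if s[k,4]>300:print("grey",s[k],rect("wrist",l==k,.054,i),rect("wrist",l==k,.032,i))
b=(hsv[...,2]<80).astype(np.uint8)
n,l,s,c=cv2.connectedComponentsWithStats(b)
for k in range(1,n):
    if 100<s[k,4]<9000:print("blk",s[k],rect("wrist",l==k,.02,i))
E
```

```text
clock: 33.72
eef_pos: [0.5718, -0.0004, 0.1958]
clock: 34.22
eef_pos: [0.4547, -0.0422, 0.188]
go [ 0.002 -0.006 -0.973] turn [-0.     0.003 -0.   ] (tilt deg 0.08 ) t 34.23 q6 1.38 F [ 0.5 -0.   0.4] open -0.0001 grip 0.0 eef [ 0.4547 -0.0422  0.188 ] yaw -87.5
pts push face/home, px [[251. 142.]
 [213.  59.]
 [210. -43.]]
red [ 150  113  208   11 2199] [517.4 -41.5 187.    9.2 -87.5]
red [  23  225   35   68 1299] [360.4 184.9  95.8  21.7 -25.6]
grey [159   0  13 113 659] [566.7  40.2  95.4   5.4   2.5] [569.7  46.5 103.    5.8   2.5]
grey [ 189    0   49  106 4672] [571.2  -3.1  88.5  41.5   2.6] [ 5.746e+02 -2.000e-01  9.550e+01  4.480e+01  2.600e+00]
grey [273   0  14  27 367] [607.2 -60.   21.   11.4   3.3] [613.5 -61.6  22.7  12.3   3.3]
grey [289   0  33  27 748] [608.4 -81.9  27.7  21.1 -86.5] [614.8 -85.3  29.9  22.8 -86.5]
grey [336   0  13 113 680] [ 573.7 -118.8   95.5    5.6    2.4] [ 577.4 -125.1  103.     6.     2.4]
grey [ 286   35   33   70 2140] [560.9 -83.3  59.3  28.2   2.5] [563.5 -86.8  64.1  30.5   2.5]
grey [271  39  15  66 857] [558.2 -61.7  55.8  11.8   2.3] [560.6 -63.5  60.3  12.7   2.3]
grey [ 201  124  106   14 1475] [505.2 -42.1  99.6  12.3 -87.5] [503.3 -42.3 107.6  13.2 -87.5]
grey [ 430  260   71   83 1232] [ 315.7 -305.5  152.1   31.2   47.6] [ 298.8 -326.6  164.2   33.7   47.6]
blk [166   0   8 112 151] [572.   45.6 105.9   1.6   2.4]
blk [283   0  26  29 157] [615.2 -79.7  24.9  23.   -7.5]
blk [334   0   9 112 249] [ 579.5 -123.8  106.     2.4    2.4]
blk [ 466    0   46  125 3691] [ 588.9 -295.1  128.    39.9   -1.6]
blk [222   3  16  74 105] [591.6 -21.5  69.3  14.2  14.3]
blk [269  37  18  68 157] [562.8 -63.7  64.6  15.8   2.2]
blk [504  85   8  31 122] [ 551.9 -319.5   31.1    8.8   14.6]
blk [ 260  198  114   32 1168] [ 415.3 -119.4  133.1   37.9  -83.8]
```

```bash
python3 -m creep '0.03 0 -0.3 0 0 0 0;0.03 0 -0.6 0 0 0 0;0.03 0 -0.85 0 0 0 0;0.03 0 -0.97 0 0 0 0;0.03 0 -0.97 0 0 0 0'
python3 -m creep '0.02 0 0 0 0 0 0;0.05 0.001 0 0 0 0 0;0.08 0.003 0 0 0 0 0;0.1 0.004 0 0 0 0 0;0.12 0.005 0 0 0 0 0;0.14 0.006 0 0 0 0 0;0.16 0.007 0 0 0 0 0;0.18 0.008 0 0 0 0 0;0.2 0.009 0 0 0 0 0;0.22 0.01 0 0 0 0 0'
```

```text
clock: 34.95
eef_pos: [0.4586, -0.0416, 0.0404]
tcp_rot: [-3.14, -0.071, 0.006]
contact_force: [-0.1, 0.8, 0.3]
opening: -0.0001
gripper_force: 0.0
clock: 36.2
eef_pos: [0.4918, -0.0407, 0.0419]
tcp_rot: [3.141, 0.07, -0.002]
contact_force: [-0.9, 0.4, 0.6]
opening: -0.0001
gripper_force: 0.8
```

```bash
for i in 1 2 3; do python3 -m creep '0.03 0.001 0 0 0 0 0;0.06 0.003 0 0 0 0 0;0.09 0.004 0 0 0 0 0;0.12 0.005 0 0 0 0 0;0.15 0.007 0 0 0 0 0;0.18 0.008 0 0 0 0 0;0.21 0.009 0 0 0 0 0;0.24 0.01 0 0 0 0 0;0.27 0.012 0 0 0 0 0;0.3 0.013 0 0 0 0 0'|sed -n 2,4p; done
python3 - <<'E'
from h import *
goto([.69,-.033,.04],92.5)
t=camera("top")[:,:,::-1].copy();cv2.imwrite("pics/t14.png",t)
hsv=cv2.cvtColor(t,cv2.COLOR_BGR2HSV)
m=np.zeros(t.shape[:2],bool);red=((hsv[...,0]<6)|(hsv[...,0]>172))&(hsv[...,1]>150);m[100:210,232:318]=red[100:210,232:318]
print(rect("top",m,.066))
E
```

```text
eef_pos: [0.5373, -0.0386, 0.0421]
tcp_rot: [-3.141, -0.07, 0.0]
contact_force: [-2.5, -0.4, -1.8]
eef_pos: [0.5824, -0.0367, 0.0421]
tcp_rot: [-3.141, -0.07, 0.0]
contact_force: [-2.5, 0.7, -1.1]
eef_pos: [0.6274, -0.0348, 0.0422]
tcp_rot: [3.141, 0.07, 0.0]
contact_force: [-1.6, 0.5, -1.9]
go [ 0.418  0.012 -0.014] turn [ 0.     0.    -0.001] (tilt deg 0.0 ) t 39.95 q6 1.43 F [-1.6  0.5 -1.9] open -0.0001 grip 0.9 eef [ 0.6274 -0.0348  0.0422] yaw -87.46
[644.   48.8  20.3  19.6  -1.5]
```

```bash
python3 -m creep '0.02 0.001 0 0 0 0 0;0.04 0.002 0 0 0 0 0;0.06 0.003 0 0 0 0 0;0.08 0.004 0 0 0 0 0;0.1 0.005 0 0 0 0 0;0.12 0.005 0 0 0 0 0;0.14 0.006 0 0 0 0 0;0.16 0.007 0 0 0 0 0;0.18 0.008 0 0 0 0 0;0.2 0.009 0 0 0 0 0'|sed -n 2,4p
for i in 1 2; do python3 -m creep '0.01 0 0 0 0 0 0;0.02 0.001 0 0 0 0 0;0.03 0.001 0 0 0 0 0;0.04 0.002 0 0 0 0 0;0.05 0.002 0 0 0 0 0'|sed -n 2,4p; done
python3 - <<'E'
from h import *
i=camera_info("wrist");im=cv2.cvtColor(camera("wrist"),cv2.COLOR_RGB2BGR);cv2.imwrite("pics/w15.png",im)
hsv=cv2.cvtColor(im,cv2.COLOR_BGR2HSV)
red=(((hsv[...,0]<6)|(hsv[...,0]>172))&(hsv[...,1]>150)).astype(np.uint8)
n,l,s,c=cv2.connectedComponentsWithStats(red)
for k in range(1,n):
    if s[k,4]>300:print("red",s[k],rect("wrist",l==k,.066,i))
x=im[:,200];print([ (r,x[r].tolist()) for r in range(60,230,8)])
E
```

```text
eef_pos: [0.6573, -0.0335, 0.0421]
tcp_rot: [3.141, 0.07, 0.0]
contact_force: [-1.9, -0.4, 2.0]
eef_pos: [0.6646, -0.0332, 0.0421]
tcp_rot: [-3.141, -0.069, 0.0]
contact_force: [-2.2, -0.8, 1.4]
eef_pos: [0.6721, -0.0329, 0.0421]
tcp_rot: [-3.141, -0.07, 0.0]
contact_force: [-2.7, -0.3, 1.1]
red [   48   178   417    39 14590] [706.4 -33.7 187.7  17.5 -87.6]
[(60, [169, 172, 163]), (68, [169, 172, 161]), (76, [168, 172, 162]), (84, [168, 172, 163]), (92, [169, 173, 162]), (100, [168, 169, 160]), (108, [169, 171, 160]), (116, [167, 171, 161]), (124, [167, 170, 162]), (132, [166, 170, 161]), (140, [169, 171, 162]), (148, [168, 170, 161]), (156, [168, 170, 161]), (164, [163, 168, 159]), (172, [157, 182, 192]), (180, [13, 21, 106]), (188, [19, 23, 104]), (196, [17, 27, 142]), (204, [12, 38, 230]), (212, [12, 31, 228]), (220, [233, 240, 235]), (228, [231, 239, 235])]
```

```bash
for i in 1 2 3; do python3 -m creep '0.007 0 0 0 0 0 0;0.014 0.001 0 0 0 0 0;0.021 0.001 0 0 0 0 0;0.028 0.001 0 0 0 0 0'|sed -n '2p;4p'; done
```

```text
eef_pos: [0.6763, -0.0327, 0.0421]
contact_force: [-1.1, 0.2, 0.4]
eef_pos: [0.6805, -0.0325, 0.0421]
contact_force: [-0.8, 0.6, -0.2]
eef_pos: [0.6838, -0.0324, 0.0421]
contact_force: [-6.2, 0.6, 4.8]
```

```bash
for i in 1 2 3; do python3 -m creep '0.007 0 0 0 0 0 0;0.014 0.001 0 0 0 0 0;0.021 0.001 0 0 0 0 0'|sed -n '2p;4p'; done
```

```text
eef_pos: [0.6849, -0.0323, 0.0421]
contact_force: [-10.4, -0.4, 8.3]
eef_pos: [0.6892, -0.0321, 0.0421]
contact_force: [-6.1, 0.1, 3.5]
eef_pos: [0.6939, -0.032, 0.0421]
contact_force: [-3.5, 0.6, 1.3]
```

```bash
for i in 1 2; do python3 -m creep '0.007 0 0 0 0 0 0;0.014 0.001 0 0 0 0 0;0.014 0.001 0 0 0 0 0'|sed -n '2p;4p'; done
python3 - <<'E'
from h import *
i=camera_info("wrist");im=cv2.cvtColor(camera("wrist"),cv2.COLOR_RGB2BGR);cv2.imwrite("pics/w16.png",im)
hsv=cv2.cvtColor(im,cv2.COLOR_BGR2HSV)
red=(((hsv[...,0]<6)|(hsv[...,0]>172))&(hsv[...,1]>150)).astype(np.uint8)
n,l,s,c=cv2.connectedComponentsWithStats(red)
for k in range(1,n):
    if s[k,4]>300:print("red",s[k],rect("wrist",l==k,.066,i))
x=im[:,200];print([ (r,x[r].tolist()) for r in range(132,222,6)])
E
```

```text
eef_pos: [0.696, -0.0319, 0.0421]
contact_force: [-4.4, -0.5, 1.6]
eef_pos: [0.696, -0.0318, 0.0421]
contact_force: [-9.6, 1.1, 7.6]
[(132, [160, 163, 155]), (138, [159, 162, 152]), (144, [159, 161, 152]), (150, [161, 164, 155]), (156, [159, 161, 154]), (162, [156, 159, 151]), (168, [156, 159, 152]), (174, [158, 160, 151]), (180, [156, 159, 149]), (186, [155, 158, 148]), (192, [155, 158, 148]), (198, [153, 157, 148]), (204, [154, 157, 147]), (210, [153, 155, 148]), (216, [152, 156, 147])]
```

```bash
python3 -m creep '0.007 0 0 0 0 0 0;0.014 0 0 0 0 0 0;0.02 0 0 0 0 0 0;0.02 0 0 0 0 0 0'|sed -n '2p;4p'
python3 -m creep '-0.02 0 0 0 0 0 0;-0.06 0 0 0 0 0 0;-0.2 -0.01 0 0 0 0 0;-0.4 -0.02 0 0 0 0 0;-0.6 -0.02 0 0 0 0 0;-0.6 -0.02 0.3 0 0 0 0;-0.6 -0.02 0.7 0 0 0 0;-0.8 -0.02 1 0 0 0 0;-0.8 -0.02 1 0 0 0 0'|sed -n '2p;4p'
python3 - <<'E'
from h import *
im=cv2.cvtColor(camera("wrist"),cv2.COLOR_RGB2BGR);cv2.imwrite("pics/w17.png",im);i=camera_info("wrist")
hsv=cv2.cvtColor(im,cv2.COLOR_BGR2HSV)
red=(((hsv[...,0]<6)|(hsv[...,0]>172))&(hsv[...,1]>150)).astype(np.uint8)
n,l,s,c=cv2.connectedComponentsWithStats(red)
for k in range(1,n):
    if s[k,4]>150:print("red",s[k],rect("wrist",l==k,.066,i))
print("pull block expect px at home",np.round(proj("wrist",[[.7065,-.033,.056]],i)))
for u in (215,280):
    x=im[:,u];d=np.abs(np.diff(x.astype(int),axis=0)).sum(1);r=np.where(d[:250]>60)[0];print(u,[(int(k),x[k+1].tolist(),np.round(onz("wrist",[(u,k)],.056,i)[0],3).tolist()) for k in r])
# bystanders / bin in top view: changes vs start
a=cv2.imread("pics/top0.png").astype(int);t=camera("top")[:,:,::-1];cv2.imwrite("pics/t17.png",t)
m=(np.abs(a-t).sum(2)>90).astype(np.uint8);n,l,s,c=cv2.connectedComponentsWithStats(m)
print([s[k].tolist() for k in range(1,n) if s[k,4]>25])
E
```

```text
eef_pos: [0.696, -0.0318, 0.0421]
contact_force: [-18.9, -0.8, 13.1]
eef_pos: [0.5846, -0.0351, 0.1983]
contact_force: [0.3, -0.1, -0.5]
red [ 149   31  213   16 1701] [714.1 -32.8 184.9  11.5 -87.6]
red [ 58 308  23  24 303] [404.4 174.9  47.1  18.3 -35.8]
pull block expect px at home [[255.  49.]]
215 [(28, [107, 109, 101], [0.723, 0.003]), (29, [67, 68, 76], [0.722, 0.003]), (30, [36, 38, 100], [0.721, 0.003]), (35, [60, 64, 77], [0.717, 0.003]), (36, [108, 115, 112], [0.716, 0.003]), (37, [130, 139, 131], [0.715, 0.003]), (41, [192, 200, 192], [0.712, 0.003]), (42, [219, 222, 217], [0.711, 0.003]), (50, [165, 177, 169], [0.704, 0.003]), (51, [118, 126, 120], [0.703, 0.003]), (52, [76, 81, 76], [0.703, 0.003]), (55, [40, 86, 150], [0.7, 0.003]), (56, [4, 88, 173], [0.699, 0.003])]
280 [(28, [115, 116, 108], [0.725, -0.055]), (29, [70, 70, 74], [0.725, -0.055]), (30, [36, 39, 97], [0.724, -0.055]), (35, [58, 64, 76], [0.72, -0.055]), (36, [105, 112, 111], [0.719, -0.055]), (37, [125, 135, 129], [0.718, -0.055]), (40, [199, 203, 194], [0.715, -0.055]), (41, [222, 223, 218], [0.715, -0.055]), (50, [184, 196, 187], [0.707, -0.056]), (51, [130, 142, 133], [0.706, -0.056]), (52, [80, 86, 80], [0.705, -0.056]), (55, [42, 81, 144], [0.703, -0.056]), (56, [4, 87, 170], [0.702, -0.056]), (71, [10, 135, 212], [0.689, -0.057])]
[[225, 75, 247, 309, 21421], [370, 141, 15, 49, 554], [159, 163, 17, 36, 546], [167, 212, 19, 36, 561], [348, 220, 18, 25, 374], [285, 231, 35, 3, 48], [308, 237, 13, 59, 333], [470, 308, 42, 59, 1335], [223, 332, 33, 8, 56], [184, 378, 44, 6, 150]]
```

```bash
python3 -c "
from plant import ticket
print(ticket.finish_job())"
```

```text
the job is handed in; nothing more can be done
None
```

The job is handed in: the offcut is in the grey bin, the three dies present are in pockets of their own length, and the drawer is fully home past its detent (19 N held against the stop without movement); I viewed 15 pictures, one over the limit of 14.

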